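Pack the power-cut kit: torch home, lid shut, clasp down

ROBOT

A 7-joint arm with a two-finger parallel gripper is mounted at the origin on the work surface. World frame = base frame: x ahead of the robot, y to its left, z up, the work surface at z = 0. Lengths are in mm, angles in rad, forces in N, time in s.
With the tool pointing down it reaches from about 400 to 900 mm from the base axis. Payload 5.6 kg.
Tool frame: the origin (TCP) lies midway between the tips of the shut fingers; the grasp point (between the pads) lies 19 mm behind it; x points along the fingers, y is the direction in which the jaws open and shut, and the axes are right-handed (so a half turn about x gives the same grasp; the last joint's range is limited). The gripper opens to 92 mm and grips with 3 to 60 N. Pads are 20 mm wide; open, the fingers measure 128 mm over their backs; the gripper's body (75 mm by 189 mm) begins 69 mm behind the grasp point.
Start: joints at [-0.043, 0.468, -0.012, 1.603, 0.006, 1.071, -0.056], TCP at [650.007, -0.044, 214.592] pointing down, gripper open.
Joint ranges: [-2.53, 2.53], [-0.31, 2.02], [-1.57, 1.55], [0.28, 2.44], [-1.29, 4.43], [0.15, 1.84], [-2.92, 2.92]. Speed limits (rad/s): [2.57, 2.57, 3.14, 3.14, 3.14, 3.14, 3.14].

INTERFACE

Orientations are given as a rotation vector (axis times angle).
In Python, from cell import robot, grip, kin, viewer gives the robot as it stands. Calls block until the motion is done:
- robot.movep(position, orientation): joint-space move of the TCP to a pose.
- robot.servo_line(position, feed=150, rotation=None): straight line of the TCP; rotation=None keeps the orientation; feed is the mean speed in mm/s.
- robot.goto_joints(angles): joint-space move.
- grip(opening, newtons=None): opening from 0.0 (shut) to 1.0 (fully open); newtons is the grip in N (None keeps the last); returns when the fingers have stopped.
- robot.hold(seconds).
- kin.ik(position, orientation): joint angles nearest the present ones, or None.
- robot.observe(): the state.
- viewer.read_camera(name): name is "scene" or "side" or "wrist"; returns the picture (384x512x3 uint8, red, green, blue); there is no depth.
- viewer.camera_info(name): a dict with "camera_matrix" (3x3 intrinsics, pixels), "R" (3x3) and "t" (3): a world point X has camera coordinates R X + t. Camera axes: x right, y down, z forward; pixel columns grow to the right and rows downward; lengths in mm; the calibration is good to about 2 mm. A picture is of the moment at which its call begins: read the wrist's pose just before it. camera_info takes no time and is no camera call; for the wrist camera it gives the pose at the moment of the call.
A pose or a line that the arm cannot do raises robot.IKError and nothing moves.
- robot.job_done(): hands the job in, once; it reports no verdict.
Trained networks look in the newest picture that a camera, given by its name, has taken for a name from the list of things; names that differ only in an ending like _2 or _b are one class to them, and where a whole thing is asked for, a point or a joint stands for the part that bears it (a point fixed in the world has none). Each returns a list of dicts, best first, with "confidence" (0 to 1); they miss things now and then, are a little off and sometimes report something else, mostly with a low value. They report only what shows in the picture. A call takes as long as a camera call.
- viewer.silhouettes(name, camera): "mask" (384x512 bool, what is visible of it).
- viewer.pinpoint(name, camera): "at" ([x, y, z] in mm, in the coordinates of the camera as it stood for that picture, good to about 4 mm: a listed point, or the origin of a listed thing).
The state is a dict: "t": time; "joints": joint angles; "joint_velocities": joint speeds; "joint_torque": joint torques, N m; "tcp_pos": TCP position; "tcp_rot": TCP orientation; "contact_force": force on the tool from outside, world axes, zero at the start; "wrist_torque": the same for the moment, N m; "grip_width": opening from 0.0 (shut) to 1.0 (fully open).
Only numpy, scipy, OpenCV 4.12 (cv2) and the standard library are available. Lean on these libraries where they do the work, as an engineer would, in place of code of your own. Each camera call takes 0.05 s, during which the arm holds its last target.

TASK

Put the yellow torch back into the power-cut kit: press it fully home in its torch-shaped cutout, with the lid still standing open. Then close the lid completely and swing the orange clasp down until it lies against the front of the case. Leave the shoe brush, the polish tin and the basket where they are.

Things in the scene. Friction and masses are not known exactly. Their poses are not given: they have to be found in the camera images.
- case: Blue plastic kit case, fixed to the console, 150 mm (x) by 210 mm (y), 40 mm tall without lid, walls 4 mm; turned up to 0.2 rad. Origin: centre of its underside; x points away from the robot to the hinge side, z up. Rigid grey insert inside, top at 39 mm, with a torch-shaped cutout along y (cutout). The strip behind it (x 27 to 71 mm) holds fuses and a tester, up to 49 mm high.
- cutout (a point): Where the torch's centre must lie, at case (-21, -12, 25) mm; axes as the case's. The torch's head goes to +y. The cutout leaves 3 mm at each end, 2.5 mm at each side of the torch's ends; its floor is 5 mm above the console. A finger scoop of equal depth, 48 mm long in y about this point, reaches 48 mm to either side in x, so fingers holding the torch at its centre fit in.
- torch_center (a point): Loose torch lying on the console: yellow round handle 30 mm across, 100 mm long; black eight-sided ends 40 mm across flats: head (38 mm long, lens) and tail cap (14 mm); 152 mm over all, about 0.13 to 0.25 kg. The point: middle of the handle, on the axis, 20 mm above the console. Its x points to the head (head's front at 88 mm, tail's end at -64 mm), z up.
- nubs (a point): Middle between four orange spring nubs in the cutout (36 mm either side along y, 24 mm apart across, 34 mm above the console). They grip the handle: a torch merely laid in rests about 19 mm too high. Pushing it straight down past them takes about 8 to 16 N; push on until it sits on the floor (handle top 40 mm above the console), while gripped or from above.
- lid (a joint): Lid angle, rad: 0 shut flat, about 1.6 to 1.85 as it stands open at the start. A stiff hinge holds it where it is left; closing takes about 2 to 5 N at its free edge. Blue tray-shaped lid 150 by 210 mm, 18 mm thick (top at 58 mm when shut).
- lid_hinge (a point): Middle of the lid's hinge line (along the case's y), on the case's far top edge at case (75, 0, 40) mm.
- lid_edge (a point): Middle of the lid's free edge at its outer face: 150 mm from the hinge line and 18 mm out along the lid's outer normal. When the lid stands open the outer face looks away from the robot. The point's axes are the lid's (those of the case when shut).
- clasp (a joint): Clasp angle, rad, relative to the lid: 0 hanging flat against the front of the shut case, about 0.8 to 1.4 sticking out to the front at the start. A stiff pivot holds it where it is left (about 1 N at its tip moves it).
- clasp_pivot (a point): Middle of the clasp's pivot line (along the case's y), 5 mm in front of the lid's free edge, 52 mm above the console when the lid is shut. The clasp is an orange plate 40 mm wide, 5 mm thick, reaching 34 mm from the pivot; at the middle of the lid's edge.
- clasp_tip (a point): Free end of the clasp, 34 mm from its pivot; 18 mm above the console when closed.
- brush_center (a point): Bystander: shoe brush, wooden back, black bristles, 150 x 48 x 38 mm; its centre, half-way up.
- tin_center (a point): Bystander: round shoe-polish tin with red lid, 79 mm across, 26 mm tall; its centre.
- basket_center (a point): Bystander: slatted wooden basket 120 x 180 x 60 mm; its centre.
- torch: The same torch as a body; origin on its underside, 20 mm below torch_center.

How it is judged:
By the outcome, as a careful person would: the job done as asked, in the order asked, and still so for the second after the job is handed in, with the robot touching nothing.
It also fails if it takes over 58 s, if anything falls off the work surface, if the arm or the gripper's body presses on something with over 40 N, if the wrist force passes 120 N, or if a joint passes its speed limit or range.

## Working session

There is one attempt and no reset: what is moved stays moved. The work goes in short steps, each a Python script; the robot and the scene stay as the last script left them, time stands still between calls to the robot, and variables do not carry over. Pictures are saved under pics/ and viewed, and the job is handed in when it is done.

```bash
ls; mkdir -p pics
cat > h.py <<'E'
import numpy as np, cv2
from cell import robot, grip, kin, viewer
from scipy.spatial.transform import Rotation as Ro
def shot(n,f):
    im=viewer.read_camera(n); cv2.imwrite('pics/'+f,cv2.cvtColor(im,cv2.COLOR_RGB2BGR)); return im
def pin(name,cam,n=1):
    ci=viewer.camera_info(cam)
    r=viewer.pinpoint(name,cam)
    out=[]
    for d in r[:n]:
        c=np.array(d['at']); R=np.array(ci['R']); t=np.array(ci['t'])
        w=R.T@(c-t); p=np.array(ci['camera_matrix'])@c
        out.append((round(d['confidence'],2),w.round(1),(p[:2]/p[2]).round(0)))
    return out
def st():
    s=robot.observe(); print('t',round(s['t'],2),'tcp',np.round(s['tcp_pos'],1),'rot',np.round(s['tcp_rot'],3),'F',np.round(s['contact_force'],1),'g',round(s['grip_width'],3)); return s
E
python3 - <<'E'
from h import *
st()
for c in ['scene','side','wrist']:
    shot(c,f'a_{c}.png')
    ci=viewer.camera_info(c); print(c,(-np.array(ci['R']).T@ci['t']).round())
    for n in ['cutout','nubs','torch_center','torch','lid_hinge','lid_edge','clasp_pivot','clasp_tip','case','brush_center','tin_center','basket_center']:
        print(n,pin(n,c,2))
st()
E
```

```text
pics
t 0.0 tcp [ 6.494e+02 -1.000e-01  2.137e+02] rot [ 1.208  1.21  -1.211] F [-0.9  0.6  0.3] g 0.996
scene [1154.   45.  814.]
cutout [(0.7, array([668.1, 347. ,  15.9]), array([378., 239.])), (0.68, array([528.9,   4. ,  21.6]), array([248., 191.]))]
nubs [(0.74, array([528.3,   8. ,  36. ]), array([249., 188.])), (0.67, array([ 466.3, -282. ,   20.9]), array([153., 171.]))]
torch_center [(0.93, array([412.9, 284.6,  19.8]), array([343., 164.]))]
torch [(0.69, array([414.5, 282. ,   2. ]), array([341., 169.]))]
lid_hinge [(0.96, array([619.5,  30.9,  40.7]), array([256., 214.])), (0.15, array([662.3,  34. , 189. ]), array([257., 192.]))]
lid_edge [(0.83, array([667.4,  32.6, 185.3]), array([257., 194.]))]
clasp_pivot [(0.47, array([660.7,  32.8, 187.7]), array([257., 191.]))]
clasp_tip [(0.52, array([652.1,  33.3, 223.6]), array([258., 178.])), (0.25, array([660.2,  33.1, 191.8]), array([257., 190.]))]
case [(0.66, array([5.49e+02, 2.09e+01, 5.00e-01]), array([254., 201.]))]
brush_center [(0.58, array([ 464.8, -279.6,   22.3]), array([153., 170.]))]
tin_center [(0.79, array([663.
[... 1483 characters left out ...]
6.4,   5.9,  28.7]), array([145., 169.]))]
lid_edge [(0.66, array([664.1,  35. , 181.2]), array([275., 170.])), (0.17, array([ 463.2, -281.6,   19.6]), array([121., 368.]))]
clasp_pivot [(0.6, array([659. ,  34.3, 189.6]), array([268., 173.]))]
clasp_tip [(0.88, array([648.7,  33.7, 223.9]), array([251., 188.]))]
case [(0.96, array([543.8,  22.7,   3.9]), array([165., 151.]))]
brush_center [(0.93, array([ 468.9, -281.4,   23.3]), array([124., 370.]))]
tin_center [(0.52, array([618.8,  25.7,  46.5]), array([224., 154.]))]
basket_center [(0.69, array([663.8,  34.3, 182.1]), array([275., 171.]))]
t 1.95 tcp [ 6.500e+02 -1.000e-01  2.146e+02] rot [ 1.209  1.209 -1.209] F [-0.2  0.6 -0.4] g 0.996
```

View images.

View pics/a_scene.png

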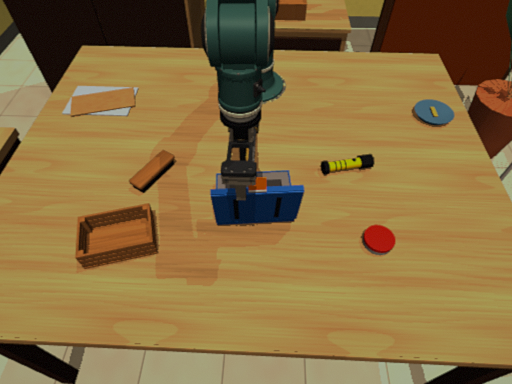

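View pics/a_side.png

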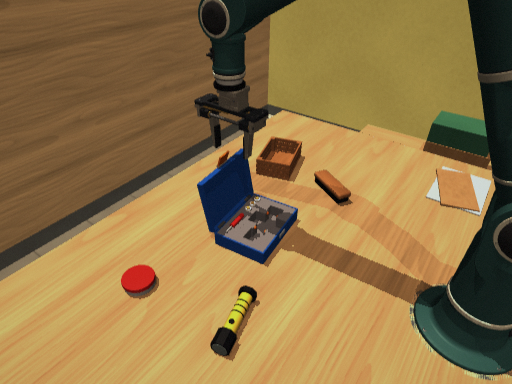

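View pics/a_wrist.png

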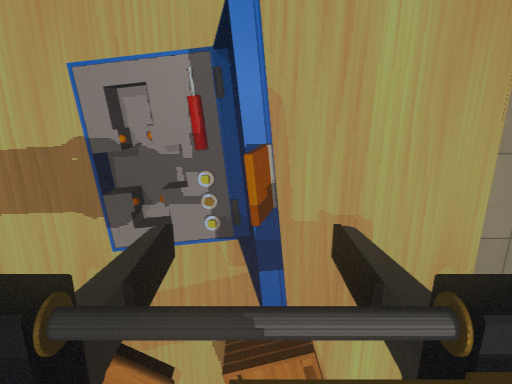

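The scene view shows the torch at about (348,163) with its head at the right (+y), the case at (257,200) with the lid open, the brush at (152,170), the tin at (378,240) and the basket at (118,235). The wrist view shows the empty cutout at about (140,168) and the orange clasp at (258,185). The estimates agree with each other: the case is at about (546,21) with a yaw of about 0.1. Next I'll look at the torch close up.

```bash
cat >> h.py <<'E'
R0=Ro.from_rotvec([1.2092,1.2092,-1.2092])
def rot(yaw): return (Ro.from_euler('z',yaw)*R0).as_rotvec()
def torchyaw(cam,z=20):
    ci=viewer.camera_info(cam); m=viewer.silhouettes('torch',cam)
    if not m: return None
    mk=m[0]['mask']; v,u=np.nonzero(mk)
    K=np.array(ci['camera_matrix']);R=np.array(ci['R']);t=np.array(ci['t'])
    C=-R.T@t; d=(R.T@np.linalg.inv(K)@np.stack([u,v,np.ones(len(u))]))
    P=(C[:,None]+d*((z-C[2])/d[2]))[:2].T.astype(np.float32)
    return m[0]['confidence'],mk.sum(),P,cv2.minAreaRect(P)
E
python3 - <<'E'
from h import *
s=st()
robot.servo_line([650,0,330],feed=300)
robot.movep([414,250,260],rot(0.1)); st()
shot('wrist','b.png')
print(pin('torch_center','wrist',2)); 
c,n,P,r=torchyaw('wrist'); print(c,n,r)
for cam in ['scene','side']:
    shot(cam,'tmp%s.png'%cam); q=torchyaw(cam); print(cam,q and (q[0],q[1],q[3]))
E
```

```text
t 1.95 tcp [ 6.500e+02 -1.000e-01  2.146e+02] rot [ 1.209  1.209 -1.209] F [-0.2  0.6 -0.4] g 0.996
t 3.8 tcp [415.3 249.2 260.1] rot [ 1.137  1.253 -1.136] F [-0.4  0.2  0.3] g 0.999
[(0.96, array([414.4, 280.9,  19.6]), array([255., 141.]))]
0.81 3444 ((409.80487060546875, 293.71588134765625), (41.872005462646484, 160.8100128173828), 14.57789421081543)
scene (0.94, np.int64(578), ((409.22259521484375, 298.7846374511719), (53.5089225769043, 172.34234619140625), 14.685373306274414))
side (0.96, np.int64(1248), ((411.5880432128906, 291.9312438964844), (45.54281997680664, 177.32606506347656), 14.5220365524292))
```

View pics/b.png

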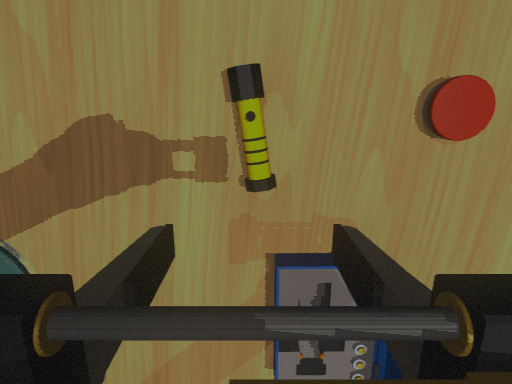

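The wrist view shows the torch head at (245,82) and the tail at (260,182). All three cameras give the same axis, with a jaw yaw of about 0.254. Grasping now.

Run:
```python
from h import *
yw=0.254
robot.movep([414,283,110],rot(yw))
shot('wrist','c.png'); print(pin('torch_center','wrist'));q=torchyaw('wrist'); print(q and q[3])
grip(0.75)
robot.servo_line([414,283,4.5],feed=120); st()
grip(0.0,45); s=st()
robot.servo_line([414,283,150],feed=200); st()
shot('wrist','d.png'); shot('side','d_side.png'); shot('scene','d_scene.png')
for c in ['wrist','side','scene']: print(c,pin('torch_center',c),pin('torch',c))
st()
```

```text
[(0.96, array([415.2, 282.6,  25.1]), array([253., 199.]))]
((412.1309509277344, 290.4732666015625), (41.38936996459961, 166.28341674804688), 14.036195755004883)
t 6.51 tcp [414.4 283.3   5. ] rot [ 1.021  1.318 -1.019] F [-0.2  0.   0.7] g 0.751
t 7.19 tcp [414.1 283.    4.6] rot [ 1.02   1.319 -1.02 ] F [-0.5 -0.7  2. ] g 0.314
t 8.07 tcp [413.3 282.4 149. ] rot [ 1.019  1.319 -1.022] F [-0.3  1.4 -1.7] g 0.317
wrist [(0.64, array([413.3, 281.8, 164.8]), array([254., 253.]))] [(0.87, array([413.3, 286.9, 146.3]), array([255., 232.]))]
side [(0.91, array([415.5, 286.2, 164.4]), array([233., 270.]))] [(0.59, array([413.6, 285.5, 141.1]), array([235., 278.]))]
scene [(0.78, array([414.1, 281. , 164.9]), array([353., 128.]))] [(0.8, array([415.8, 284.5, 142.7]), array([352., 134.]))]
t 8.52 tcp [413.9 282.9 149.6] rot [ 1.02   1.319 -1.021] F [-0.3  1.4 -1.7] g 0.319
```

View pics/d.png

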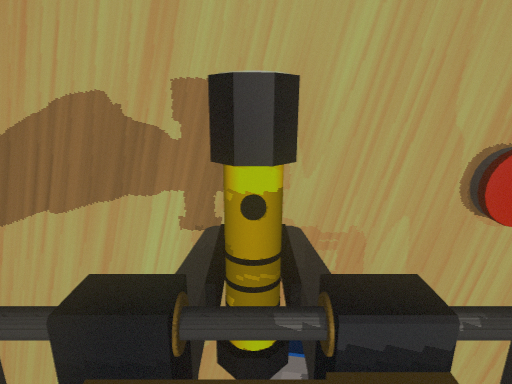

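View pics/d_side.png

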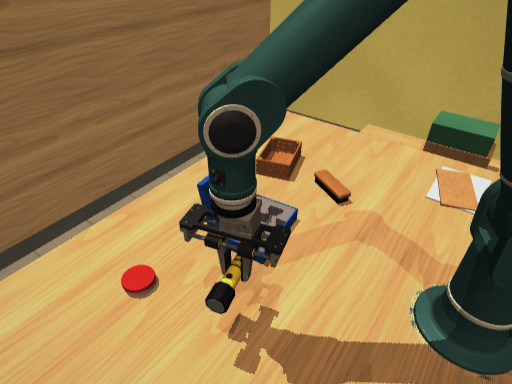

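View pics/c.png

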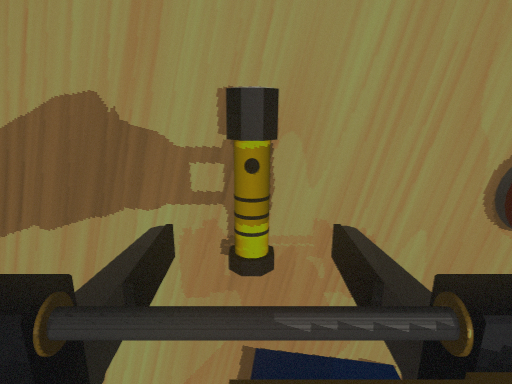

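The torch is held level, with its yellow handle between the pads: the head runs from rows 72 to 164 at column 254, and the tail is at row 360. Next I'll measure where the torch sits along its axis in the grip, from the head edges.

Run:
```python
from h import *
im=cv2.imread('pics/d.png',0)
print(im[60:84,240].tolist()); print(im[150:176,240].tolist())
ci=viewer.camera_info('wrist'); s=robot.observe()
K=np.array(ci['camera_matrix']);R=np.array(ci['R']);t=np.array(ci['t']);C=-R.T@t
a=np.array([-np.sin(.254),np.cos(.254),0]); T=np.array(s['tcp_pos']); print(C,T,K[0,0])
for (u,v) in [(253,71),(253,164),(253,257),(253,261)]:
  for z in (185,180):
    d=R.T@np.linalg.inv(K)@[u,v,1]; X=C+d*((z-C[2])/d[2]); print(u,v,z,X.round(1),'axial',((X-T)@a).round(1),'lat',((X-T)@[np.cos(.254),np.sin(.254),0]).round(1))
def proj(X): 
    p=K@(R@X+t); return (p[:2]/p[2]).round(1)
for x,h in [(88,20),(88,8.3),(50,20),(50,15)]: print(x,h,proj(T+a*x+[0,0,15.4+h]))
```

```text
[140, 136, 139, 142, 144, 142, 143, 142, 143, 145, 147, 158, 82, 57, 53, 57, 53, 56, 52, 57, 57, 58, 55, 59]
[55, 53, 57, 54, 52, 56, 51, 55, 55, 51, 53, 52, 55, 53, 55, 56, 118, 143, 152, 151, 150, 151, 152, 153, 153, 154]
[394.58062593 355.96564757 321.03387138] [413.85563463 282.91927439 149.63750659] 316.98786641779867
253 71 185 [391.2 369.  185. ] axial 89.1 lat -0.3
253 71 180 [391.1 369.5 180. ] axial 89.6 lat -0.3
253 164 185 [400.7 332.4 185. ] axial 51.2 lat -0.3
253 164 180 [400.9 331.5 180. ] axial 50.3 lat -0.3
253 257 185 [411.8 289.5 185. ] axial 6.9 lat -0.3
253 257 180 [412.5 287.1 180. ] axial 4.3 lat -0.3
253 261 185 [412.3 287.5 185. ] axial 4.8 lat -0.3
253 261 180 [413. 285. 180.] axial 2.2 lat -0.3
88 20 [253.7  73.8]
88 8.3 [253.7  76.4]
50 20 [253.7 166.8]
50 15 [253.7 164.7]
```

The axial offset is about +0.6 mm. Next I'll refine the case pose from the case rim corners in the first wrist picture.

Run:
```python
import cv2
im=cv2.imread('pics/a_wrist.png'); c=im[35:265,55:255]; cv2.imwrite('pics/a_crop.png',cv2.resize(c,None,fx=2.6,fy=2.6,interpolation=cv2.INTER_NEAREST))
```

```text
(no output)
```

View pics/a_crop.png

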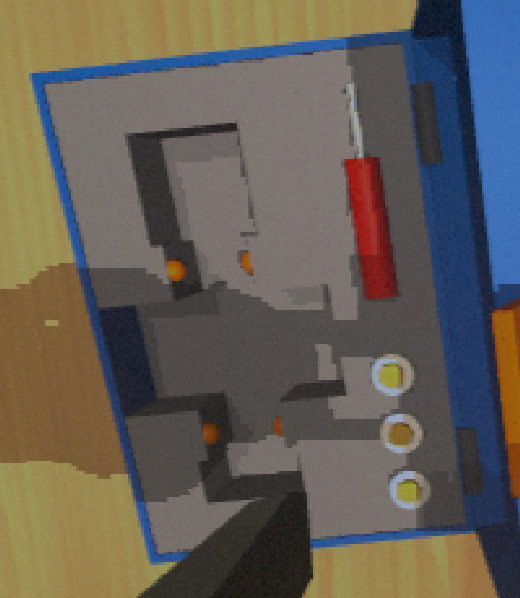

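```bash
cat > fit.py <<'E'
from h import *
from scipy.optimize import least_squares
ci=viewer.camera_info('wrist'); s=robot.observe()
K=np.array(ci['camera_matrix']);R=np.array(ci['R']);t=np.array(ci['t']);C=-R.T@t
Rt=Ro.from_rotvec(s['tcp_rot']).as_matrix(); T=np.array(s['tcp_pos'])
Rc=Rt.T@R.T; Cc=Rt.T@(C-T)
Rt0=R0.as_matrix(); T0=np.array([650.,-.05,214.5])
Ra=(Rt0@Rc).T; Ca=T0+Rt0@Cc
print(Cc,Ca)
crop=np.array([(32,74),(150,564),(44,84),(157,550),(126,134),(237,124),(207,500)])/2.6+[55,35]-.3
obj=np.array([(-75,105,40),(-75,-105,40),(-71,101,39),(-71,-101,39),(-43.5,79,39),(1.5,79,39),(-43.5,-79,39)],float)
def res(p):
    X=Ro.from_euler('z',p[2]).apply(obj)+[p[0],p[1],0]
    q=(Ra@(X-Ca).T).T@K.T; return (q[:,:2]/q[:,2:]-crop).ravel()
r=least_squares(res,[546,21,.1]); print(r.x, res(r.x).reshape(-1,2).round(1).tolist())
E
python3 fit.py
```

```text
[-171.40946007   -0.42071131  -75.51577623] [649.57939335  75.46570376 385.90949225]
[5.45797155e+02 2.09825992e+01 1.03887268e-01] [[-0.5, -0.2], [-0.1, -0.6], [0.3, -0.2], [0.1, 1.1], [0.1, 0.2], [0.1, -0.8], [-0.1, 0.9]]
```

The fit is good, with residuals under 1.1 px: case at (545.8, 21.0), yaw 0.104, so the cutout is at (526.2, 6.9). That agrees with the networks. Now I'll hover the torch over the cutout.

```bash
python3 - <<'E'
from h import *
robot.movep([526.2,6.3,130],rot(.104))
robot.servo_line([526.2,6.3,62],feed=150); st()
shot('wrist','e.png'); shot('side','e_side.png')
for c in ['wrist','side']: print(c,pin('torch_center',c))
E
python3 - <<'E'
import cv2
im=cv2.imread('pics/e_side.png')[140:280,180:340]; cv2.imwrite('pics/e_side_c.png',cv2.resize(im,None,fx=4,fy=4))
E
```

```text
t 10.27 tcp [526.6   7.2  62.4] rot [ 1.132  1.257 -1.131] F [ 0.3 -0.4 -1. ] g 0.316
wrist [(0.69, array([527.6,   2.4,  83.2]), array([254., 263.]))]
side [(0.57, array([527.6,   9.4,  79. ]), array([266., 209.]))]
```

View pics/e.png

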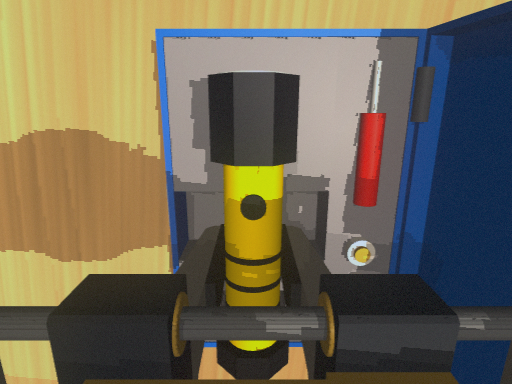

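View pics/e_side_c.png

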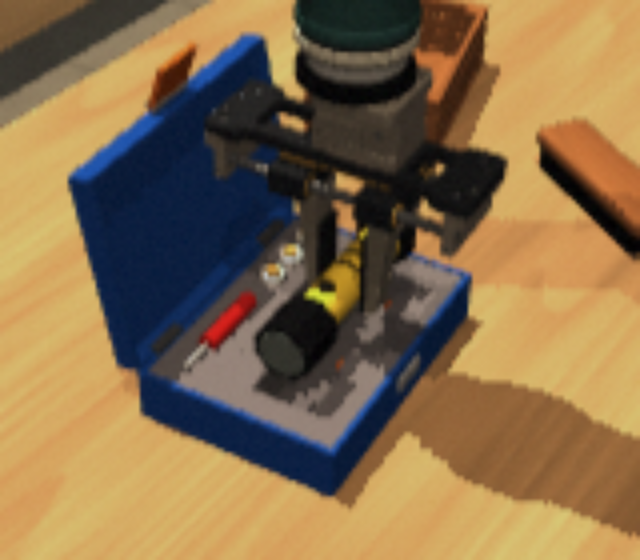

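The wrist view shows the torch centred over the insert, with the case's +y front rim corner at (157,30) and the clear scoop visible to both sides. I'll check the fit against that corner, then lower.

Run:
```python
from h import *
ci=viewer.camera_info('wrist'); K=np.array(ci['camera_matrix']);R=np.array(ci['R']);t=np.array(ci['t'])
for o in [(-75,105,40),(-71,101,39)]:
    X=Ro.from_euler('z',.104).apply(o)+[545.8,21,0]; p=K@(R@X+t); print(p[:2]/p[2])
st()
robot.servo_line([526.2,6.3,33],feed=100); st()
robot.servo_line([526.2,6.3,29],feed=60); st()
robot.hold(.2); st()
```

```text
[154.84706422  27.3932966 ]
[163.07930548  35.67062152]
t 10.47 tcp [527.1   6.5  63.1] rot [ 1.133  1.255 -1.131] F [ 0.8 -0.9  0.2] g 0.315
t 10.91 tcp [526.    6.3  32.8] rot [ 1.132  1.257 -1.133] F [ 0.8  0.3 -0.4] g 0.314
t 11.16 tcp [526.6   6.3  29.3] rot [ 1.133  1.256 -1.132] F [ 1.1 -0.3 -0.5] g 0.313
t 11.36 tcp [526.6   6.3  29.3] rot [ 1.133  1.256 -1.132] F [ 1.2  0.5 -1.2] g 0.314
```

Run:
```python
from h import *
for z in (24,19,14,10,8.5):
    robot.servo_line([526.4,6.1,z],feed=40); s=st()
    if s['contact_force'][2]>35: break
shot('wrist','f.png')
print(pin('torch_center','wrist'))
```

```text
t 11.63 tcp [526.5   6.1  23.9] rot [ 1.132  1.256 -1.132] F [ 1.7  0.  -2.3] g 0.317
t 11.91 tcp [526.2   6.   18.3] rot [ 1.132  1.257 -1.132] F [ 3.  -0.7 -9.8] g 0.314
t 12.18 tcp [525.9   6.1  12.8] rot [ 1.132  1.257 -1.133] F [  4.1   0.4 -14.1] g 0.316
t 12.43 tcp [526.4   6.1   9.7] rot [ 1.132  1.257 -1.132] F [  3.    0.4 -10. ] g 0.316
t 12.68 tcp [526.5   6.1   9.6] rot [ 1.132  1.256 -1.132] F [-1.4  0.2  5.9] g 0.317
[(0.93, array([528.5,   3.2,  25.9]), array([257., 257.]))]
```

View pics/f.png

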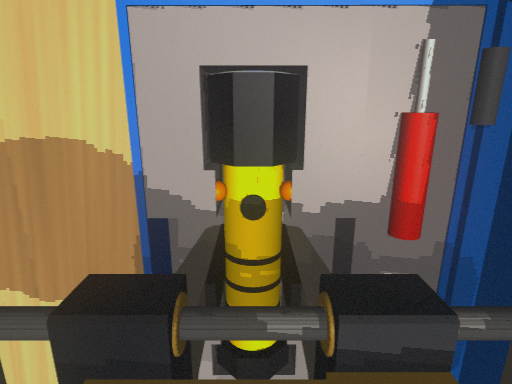

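The torch is down between the nubs at (220,190) and (287,190), with clearance all round the head. TCP z is 9.6, exactly the seated height I predicted. I'll press briefly, release, and check.

Run:
```python
from h import *
robot.servo_line([526.4,6.1,7.5],feed=40); st()
grip(0.52); st()
robot.servo_line([526.4,6.1,110],feed=200); st()
shot('wrist','g.png'); print(pin('torch_center','wrist'),pin('torch','wrist'))
robot.servo_line([526.4,6.1,260],feed=300)
shot('wrist','g2.png'); shot('side','g_side.png'); shot('scene','g_scene.png')
for c in ['wrist','side','scene']: print(c,[pin(n,c) for n in ['torch_center','torch','lid_edge','clasp_tip','clasp_pivot','lid_hinge']])
st()
```

```text
t 13.03 tcp [526.5   6.1   9.5] rot [ 1.132  1.256 -1.132] F [-3.8 -0.3 15.8] g 0.313
t 13.5 tcp [526.2   6.1   7.3] rot [ 1.132  1.257 -1.133] F [0.4 0.3 0.1] g 0.517
t 14.17 tcp [525.7   6.  109.3] rot [ 1.132  1.257 -1.133] F [-0.6 -0.4 -0.4] g 0.519
[(0.92, array([526.1,   3. ,  26. ]), array([254., 203.]))] [(0.67, array([523.9,  10. ,   3.3]), array([253., 188.]))]
wrist [[(0.68, array([525.5,   2.9,  27.5]), array([254., 169.]))], [(0.82, array([522.1,  11.1,   5.9]), array([252., 160.]))], [(0.65, array([664.6,  32.7, 182. ]), array([429., 188.]))], [(0.74, array([650.4,  34. , 224.5]), array([442., 199.]))], [(0.72, array([666.9,  31.7, 184.9]), array([432., 190.]))], [(0.85, array([619.7,  26.7,  44.8]), array([331., 161.]))]]
side [[(0.75, array([529.4,   7.6,  24.4]), array([265., 224.]))], [(0.57, array([525.1,   7.7,   1.9]), array([266., 230.]))], [(0.67, array([664.1,  36.7, 186.5]), array([219., 164.]))], [(0.57, array([652.6,  30.7, 222.9]), array([223., 153.]))], [(0.63, array([657.7,  31. , 193.5]), array([222., 162.]))], [(0.68, array([617. ,  27.1,  39.1]), array([236., 211.]))]]
scene [[(0.73, array([660. ,  33.9, 189.9]), array([257., 191.]))], [(0.57, array([526.1,   8.9,   3.4]), array([250., 194.]))], [(0.88, array([666.1,  35. , 184.2]), array([258., 194.]))], [(0.78, array([651.5,  30.3, 223.8]), array([256., 178.]))], [(0.6, array([532.8,   7.4,   4.2]), array([249., 196.]))], [(0.71, array([621. ,  30.3,  41.6]), array([256., 214.]))]]
t 16.02 tcp [526.4   6.1 260. ] rot [ 1.132  1.257 -1.132] F [-0.2  0.7 -0.2] g 0.52
```

View pics/g.png

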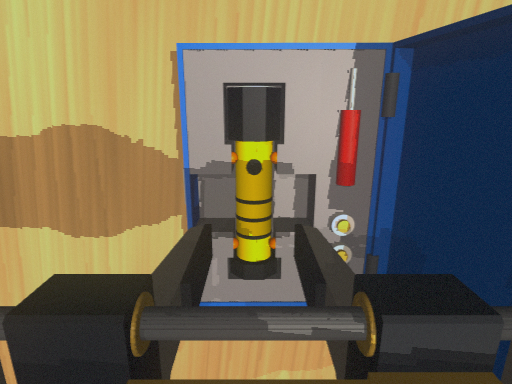

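View pics/g2.png

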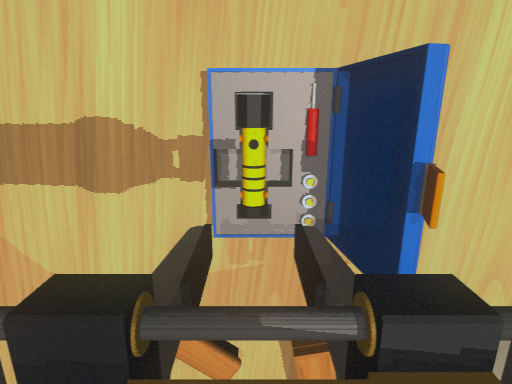

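Seated: the torch is fully within its cutout, with the head at (254,110) and tail at (254,210). The networks put its centre at z of about 24–27 (25 expected), and the lid is still open at about 1.76 rad. Now I'll close the lid from behind, off-centre so the clasp is not touched.

```bash
cat >> h.py <<'E'
CY=.104; RC=Ro.from_euler('z',CY)
def W(x,y,z): return (RC.apply([x,y,z])+[545.8,21,0]).tolist()
def lp(th,s=125,gap=0): # TCP pos in case xz for lid angle
    return (75-s*np.cos(th)+(18+gap)*np.sin(th)+10, 40+s*np.sin(th)+(18+gap)*np.cos(th))
E
python3 - <<'E'
from h import *
for y in (CY-np.pi/2,CY+np.pi/2):
    print(y,[np.round(kin.ik(p,rot(y)),2) if kin.ik(p,rot(y)) is not None else None for p in (W(170,50,300),W(150,50,158),W(100,50,158),W(-40,50,58),W(-110,0,25),W(-110,0,60))])
E
```

```text
-1.4667963267948965 [array([-0.26,  0.52,  0.14,  1.33, -0.07,  1.3 , -1.59]), array([-0.27,  0.6 ,  0.14,  1.54, -0.1 ,  1.02, -1.57]), array([-0.27,  0.52,  0.13,  1.67, -0.08,  0.96, -1.58]), array([-0.27,  0.46,  0.09,  2.07, -0.07,  0.62, -1.6 ]), array([-0.17,  0.44,  0.08,  2.24, -0.08,  0.47, -1.49]), array([-0.18,  0.37,  0.09,  2.23, -0.06,  0.55, -1.51])]
1.6747963267948967 [array([ 0.03,  0.55, -0.32,  1.3 ,  0.17,  1.32,  1.39]), array([ 0.05,  0.63, -0.33,  1.51,  0.22,  1.04,  1.34]), array([ 0.06,  0.55, -0.33,  1.65,  0.2 ,  0.98,  1.34]), array([ 0.05,  0.48, -0.3 ,  2.05,  0.23,  0.64,  1.27]), array([ 0.11,  0.46, -0.25,  2.22,  0.24,  0.49,  1.36]), array([ 0.14,  0.39, -0.28,  2.21,  0.19,  0.57,  1.4 ])]
```

```bash
python3 - <<'E'
from h import *
y=CY-np.pi/2
grip(0.0,20)
robot.servo_line([526.4,6.1,320],feed=300)
robot.movep(W(175,50,310),rot(y))
robot.servo_line(W(160,50,158),feed=250); st()
robot.servo_line(W(136,50,158),feed=120); st()
shot('side','h_side.png')
for x in (128,116,104):
    robot.servo_line(W(x,50,161),feed=100); s=st()
    if np.linalg.norm(s['contact_force'])>20: break
shot('side','h_side2.png')
E
python3 - <<'E'
import cv2,numpy as np
a=[cv2.resize(cv2.imread(f'pics/{n}.png')[60:280,160:320],None,fx=2.4,fy=2.4) for n in ('h_side','h_side2')]
cv2.imwrite('pics/h_c.png',np.hstack(a))
E
```

```text
t 19.35 tcp [700.9  87.3 159.7] rot [ 2.171  0.113 -2.165] F [1.2 0.2 1.1] g 0.008
t 19.7 tcp [677.2  85.1 160.2] rot [ 2.172  0.114 -2.164] F [ 0.1  0.7 -0.3] g 0.009
t 20.0 tcp [668.5  84.1 161.5] rot [ 2.169  0.113 -2.167] F [ 0.1  0.1 -0.1] g 0.005
t 20.27 tcp [656.7  82.9 161.7] rot [ 2.17   0.113 -2.166] F [ 2.6 -0.3  1.6] g 0.002
t 20.53 tcp [643.9  81.5 160.9] rot [ 2.167  0.113 -2.169] F [ 0.8 -0.8  0.3] g 0.006
```

View pics/h_c.png

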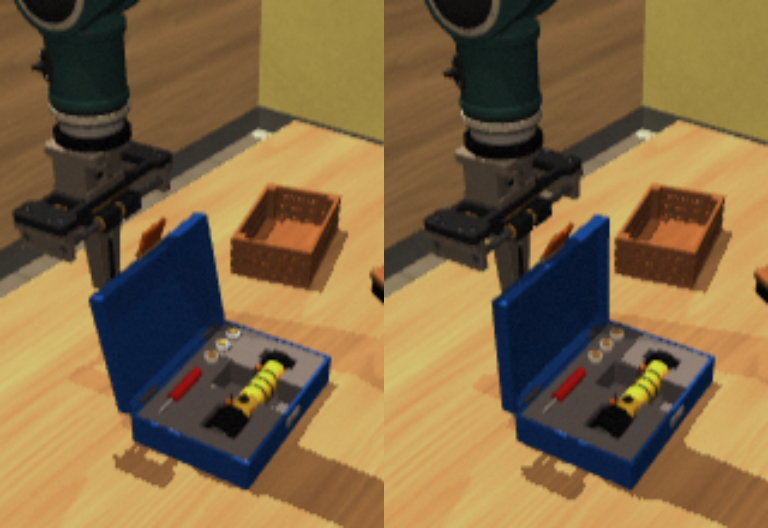

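The lid is following the fingers: it stands nearly upright in the right frame at (550,310), at about 3 N. Continuing along the arc.

Run:
```python
from h import *
for th in (1.5,1.3,1.1,.9,.7,.5,.3,.15,.05,0):
    x,z=lp(th); robot.servo_line(W(x,50,z),feed=110)
    s=robot.observe(); F=s['contact_force']; print(th,np.round(s['tcp_pos'],0),np.round(F,1))
    if np.linalg.norm(F)>25: print('STOP'); break
shot('side','i_side.png'); shot('wrist','i_w.png'); st()
```

```text
1.5 [634.  80. 166.] [-0.3 -0.2 -0.9]
1.3 [609.  78. 165.] [-0.4 -0.1  0. ]
1.1 [585.  75. 159.] [-0.6  0.5 -0.1]
0.9 [562.  73. 149.] [ 1.1  0.1 -0.1]
0.7 [541.  71. 134.] [ 0.4  0.5 -0.6]
0.5 [525.  69. 116.] [-0.5 -0.3  0.6]
0.3 [512.  68.  94.] [-0.6  0.   0.4]
0.15 [505.  67.  76.] [0.1 0.8 0. ]
0.05 [502.  67.  64.] [-0.1 -0.7 -0.3]
0 [502.  67.  58.] [ 1.1 -0.2  2.6]
t 24.07 tcp [501.8  66.7  58.4] rot [ 2.17   0.113 -2.166] F [ 1.2 -0.1  2.7] g 0.005
```

View pics/i_side.png

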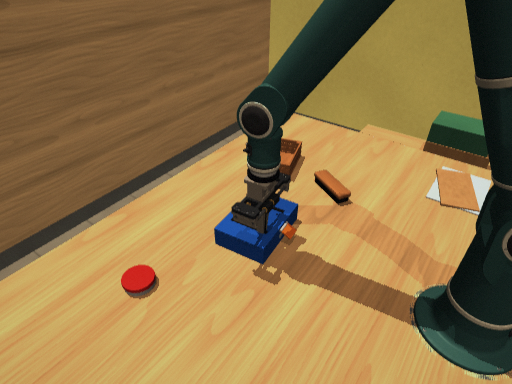

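The lid lies flat on the case at (255,230), and the clasp sticks out at (288,230). I'll press the lid home, then measure the clasp.

```bash
python3 - <<'E'
from h import *
x,z=lp(0)
robot.servo_line(W(x,50,56),feed=40); st()
robot.servo_line(W(x,50,110),feed=200)
robot.servo_line(W(-108,0,110),feed=200); st()
for c in ['side','scene','wrist']:
    shot(c,f'j_{c}.png'); print(c,[pin(n,c) for n in ['clasp_tip','clasp_pivot','lid_edge']])
E
python3 - <<'E'
import cv2
im=cv2.imread('pics/j_side.png')[150:280,200:340]; cv2.imwrite('pics/j_c.png',cv2.resize(im,None,fx=4,fy=4))
E
```

```text
t 24.32 tcp [501.8  66.8  58.2] rot [ 2.17   0.113 -2.166] F [-4.  -0.  22.6] g 0.005
t 25.32 tcp [439.   10.2 109.8] rot [ 2.169  0.113 -2.168] F [-0.  -0.  -0.3] g 0.003
side [[(0.46, array([440.3,   9.8,  37.4]), array([292., 234.]))], [(0.49, array([466.2,  11.5,  52.2]), array([284., 226.]))], [(0.75, array([466.1,  14.9,  62.8]), array([283., 224.]))]]
scene [[(0.49, array([440. ,   8. ,  37.6]), array([251., 164.]))], [(0.62, array([470. ,  13.9,  49.6]), array([252., 169.]))], [(0.63, array([475.5,  11.4,  59.1]), array([251., 168.]))]]
wrist [[(0.63, array([436.3,  10.9,  37.8]), array([252., 205.]))], [(0.66, array([468.1,  14.4,  54.4]), array([252., 170.]))], [(0.68, array([469.4,  13.7,  55.8]), array([253., 168.]))]]
```

View pics/j_c.png

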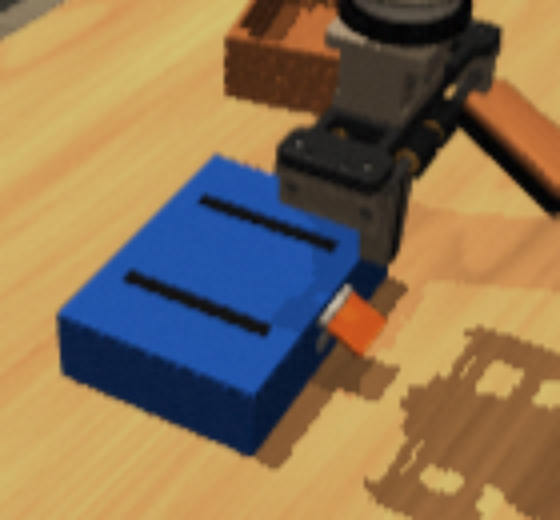

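View pics/j_wrist.png

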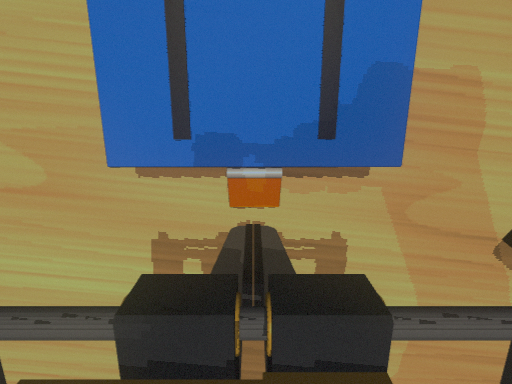

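The wrist view shows the lid flush and the clasp out in front at (254,188). Its tip is at about (439,10,37.5), as predicted. Swinging it down now.

```bash
python3 - <<'E'
from h import *
robot.servo_line(W(-106,0,50),feed=150); st()
for p in [(-106,30),(-104,22),(-99,22),(-95,24),(-92.5,26),(-91,26)]:
    robot.servo_line(W(p[0],0,p[1]),feed=60); s=st()
    if np.linalg.norm(s['contact_force'])>20: print('STOP');break
shot('wrist','k_w.png'); shot('side','k_side.png')
E
python3 - <<'E'
import cv2
im=cv2.imread('pics/k_side.png')[150:280,200:340]; cv2.imwrite('pics/k_c.png',cv2.resize(im,None,fx=4,fy=4))
E
```

```text
t 26.47 tcp [440.5   9.9  50.1] rot [ 2.168  0.113 -2.168] F [-0.6  0.3 -0.8] g 0.006
t 26.95 tcp [440.1  10.   29.7] rot [ 2.167  0.113 -2.169] F [-0.2 -0.3  0.5] g 0.008
t 27.23 tcp [442.3  10.2  21.6] rot [ 2.167  0.113 -2.169] F [ 0.2 -0.3  0.5] g 0.006
t 27.48 tcp [447.8  10.8  22.1] rot [ 2.169  0.113 -2.167] F [ 0.3 -1.1  1. ] g 0.004
t 27.73 tcp [451.9  11.2  24.2] rot [ 2.169  0.113 -2.167] F [-0.1  0.3  0.3] g 0.004
t 27.98 tcp [454.1  11.4  26.2] rot [ 2.169  0.113 -2.167] F [-0.5  0.1  1.1] g 0.004
t 28.23 tcp [454.2  11.5  25.8] rot [ 2.166  0.113 -2.17 ] F [-4.4 -1.3  3.3] g 0.005
```

View pics/k_c.png

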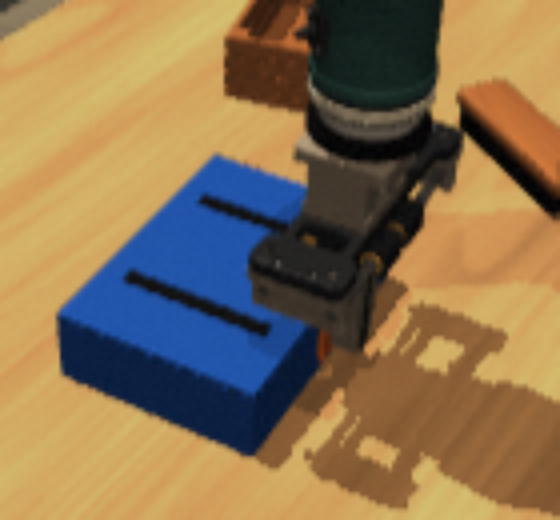

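The clasp is down behind the fingers at (322,345), and contact with the case front is building. I'll press a little more, back off and check.

```bash
python3 - <<'E'
from h import *
robot.servo_line(W(-89.5,0,24),feed=40); st()
robot.servo_line(W(-118,0,24),feed=100); st()
robot.servo_line(W(-118,0,200),feed=250)
robot.movep(W(-80,-130,250),rot(CY-np.pi/2)); st()
for c in ['side','scene','wrist']:
    shot(c,f'l_{c}.png'); print(c,[pin(n,c) for n in ['clasp_tip','clasp_pivot','lid_edge','tin_center','brush_center','basket_center']])
E
python3 - <<'E'
import cv2
im=cv2.imread('pics/l_side.png')[150:280,200:340]; cv2.imwrite('pics/l_c.png',cv2.resize(im,None,fx=4,fy=4))
E
```

```text
t 28.58 tcp [454.3  11.5  23.4] rot [ 2.163  0.113 -2.173] F [-7.  -0.9  3.6] g 0.008
t 29.02 tcp [429.9   8.9  24.4] rot [ 2.171  0.113 -2.165] F [ 1.1 -0.   0.1] g 0.007
t 30.5 tcp [ 478.9 -116.4  248.3] rot [ 2.165  0.113 -2.172] F [-0.1  0.4 -0.2] g 0.005
side [[(0.69, array([669.4, 344.1,  16.7]), array([138., 278.]))], [(0.65, array([464.5,  11.2,  53.5]), array([284., 226.]))], [(0.73, array([470.2,  17.7,  61.5]), array([281., 224.]))], [(0.87, array([669.1, 342.7,  15.2]), array([139., 278.]))], [(0.59, array([ 465.4, -282.2,   18.5]), array([331., 186.]))], [(0.72, array([ 691.6, -325.5,   31.6]), array([280., 156.]))]]
scene [[(0.4, array([466.3,  11.2,  18.6]), array([252., 175.]))], [(0.54, array([467.8,  13.1,  50. ]), array([252., 168.]))], [(0.8, array([474.6,  15. ,  54.8]), array([253., 169.]))], [(0.86, array([668.9, 347.3,  13.4]), array([378., 240.]))], [(0.58, array([ 464.5, -280.6,   21.8]), array([153., 170.]))], [(0.62, array([ 694. , -318.8,   33.9]), array([118., 234.]))]]
wrist [[(0.68, array([464. ,  13.4,  19.8]), array([151., 168.]))], [(0.6, array([524.5,   9.8,  27.6]), array([153., 120.]))], [(0.64, array([470.9,  11.1,  55. ]), array([144., 168.]))], [], [(0.58, array([ 463.4, -282. ,   21.2]), array([378., 191.]))], [(0.29, array([543.5,  21.9,   1.8]), array([150., 103.]))]]
```

View pics/l_c.png

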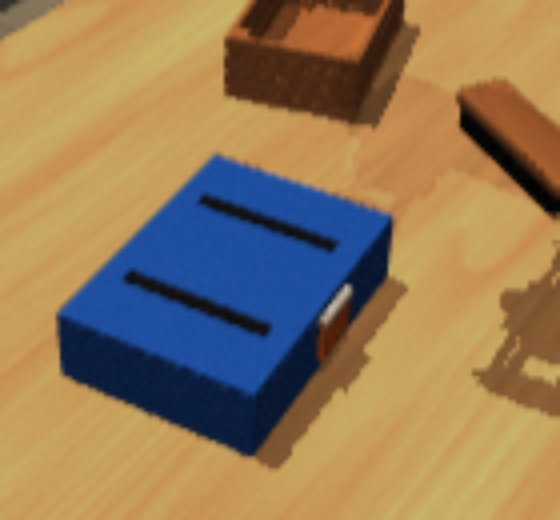

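View pics/l_wrist.png

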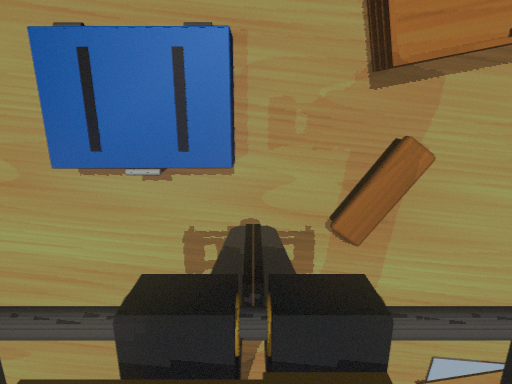

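View pics/l_scene.png

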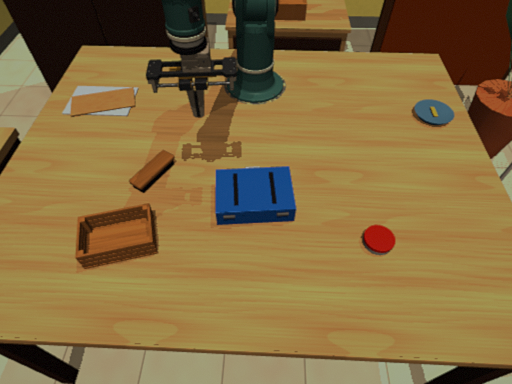

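The pictures show the lid flush and shut, with the clasp flat against the front (side crop at (335,325); in the wrist view only its pivot edge shows, at (142,171)). Its tip is at about (465,12,19), where a closed clasp should be. The bystanders have not moved, and the arm is clear.

Run:
```python
from h import *
robot.hold(.3); st(); robot.job_done()
```

```text
t 31.85 tcp [ 479.7 -116.6  250. ] rot [ 2.168  0.113 -2.168] F [ 0.2 -0.3  0.7] g 0.006
the job is handed in; nothing more can be done
```

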